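Scan two sides of a tube rack at the rack reader

ROBOT

A 6-joint arm with a two-finger parallel gripper is mounted at the origin on the work surface. World frame = base frame: x ahead of the robot, y to its left, z up, the work surface at z = 0. Lengths are in m, angles in rad, forces in N, time in s.
With the tool pointing down it reaches from about 0.275 to 0.75 m from the base axis. Payload 10.2 kg.
Tool frame: the origin (TCP) lies midway between the tips of the shut fingers; the grasp point (between the pads) lies 19 mm behind it (env.hold_point_z is the distance from the TCP to the grasp point, in m); x points along the fingers, z is the direction in which the jaws open and shut, and the axes are right-handed (so a half turn about x gives the same grasp; the last joint's range is limited). The gripper opens to 85 mm and grips with 20 to 120 N. Pads are 22 mm wide; open, the fingers measure 114 mm over their backs; the gripper's body (76 mm by 85 mm) begins 54 mm behind the grasp point. The pads swing forward as they close: fully open they stand 13 mm farther back than shut.
Start: joints at [1.113, 0.313, 1.498, -0, 1.331, -0.223], TCP at [0.122, 0.511, 0.231] pointing down, gripper open.
Joint ranges: [-2.94, 2.94], [-0.97, 2.17], [0.19, 2.56], [-1.23, 4.37], [0.02, 3.11], [-2.88, 2.88]. Speed limits (rad/s): [2.39, 2.39, 3.01, 3.14, 3.14, 3.14].

INTERFACE

Orientations are given as a unit quaternion [x, y, z, w].
In Python, from bench import env, kinematics, monitor, eyes, job gives the robot as it stands. The module is installed in compiled form; this text tells all that it offers. Calls block until the motion is done:
- env.reach(position, orientation): joint-space move of the TCP to a pose.
- env.movel(position, velocity=0.15, frame=None, guard=None): straight line of the TCP; frame=None keeps the orientation; velocity is the mean speed in m/s. With guard (N) it stops when the force on the tool has changed by that much, and returns True; else False.
- env.set_joints(angles): joint-space move.
- env.release() and env.close_gripper(effort=None): open the fingers fully, or close them until they stop; effort is the grip in N (None keeps the last).
- env.hold(seconds).
- kinematics.ik(position, orientation): joint angles nearest the present ones, or None.
- monitor.sense(): the state.
- eyes.grab_frame(name): name is "scene" or "side" or "wrist"; returns a dict with "frame" (400x640x3 uint8, red, green, blue), "mtx" (3x3 intrinsics, pixels), "k1" (the pictures are not rectified: a ray, as slopes to the right and down, at radius r is drawn at 1 + k1 r^2 times it, then the intrinsics apply), "view" (4x4, takes a point from world to camera coordinates). Camera axes: x right, y down, z forward; pixel columns grow to the right and rows downward; lengths in m; the calibration is good to about 2 mm. A picture is of the moment at which its call begins. There is no depth.
A pose or a line that the arm cannot do raises env.MotionError and nothing moves.
- job.hand_in(): hands the job in, once; it reports no verdict.
The state is a dict: "clock": time; "joints": joint angles; "qvel": joint speeds; "joint_efforts": joint torques, N m; "position": TCP position; "ee_rot": TCP orientation; "contact_force": force on the tool from outside, world axes, zero at the start; "ft_torque": the same for the moment, N m; "finger_gap": opening from 0.0 (shut) to 1.0 (fully open).
Only numpy, scipy, OpenCV 4.12 (cv2) and the standard library are available. Lean on these libraries where they do the work, as an engineer would, in place of code of your own. Each camera call takes 0.05 s, during which the arm holds its last target. There are 200 camera calls.

TASK

Log this tube rack: press the blue key to wake the reader; push the turntable round until the rack's white code panel squarely faces the reader's window and press green to scan; turn it on until the orange panel squarely faces the window and press green again; then press yellow to save. Press the keys one at a time and fully down, letting each come back up, never press red, and leave the rack with its orange panel to the window. Do not shift or tip the bottle, the jar or the tip box.

Things in the scene. Friction and masses are not known exactly. Their poses are not given: they have to be found in the camera images.
- station: Rack reader, fixed to the bench. Origin on the turntable's axis at bench level, z up. Grey base plate 20 mm thick, x -125 to +125 mm, y -115 to +275 mm. On its +y side stands the reader head. The turntable is an aluminium disc of radius 110 mm, its top 34 mm above the bench.
- window (a point): Centre of the reader's black window (130 x 100 mm), at station x 0, y +160 mm, 90 mm above the bench; it looks along station -y at the turntable. The cream reader head behind it is 180 mm along x, 110 mm along y, its top 210 mm above the bench.
- rack_top (a point): Centre of the top of the grey tube rack fixed in the middle of the turntable, on its axis, 94 mm above the bench (tube caps to 98 mm). The rack is 96 x 76 mm (turntable x, y). One 76 mm end carries the orange code panel, one 96 mm side the white one; a strip of the same colour lies on the rack's top above each.
- turntable (a joint): Angle of the turntable in rad, counter-clockwise from above positive. 0: the white panel squarely faces the reader's window (along station +y). +1.571: the orange panel does. Starts between -1.2 and -0.4; end stops at -1.7 and 2.3. Friction 0.25 N m (about 3 N at the post); it stays where it is left.
- post (a point): Centre of the top of the turntable's push post, a dark upright steel pin with a black top, 16 mm in diameter, standing on the disc 92 mm from the axis, on the side away from the white panel. Its top is 107 mm above the bench, 73 mm above the disc. Position at angle q of the turntable, in the station's frame: 92 mm x (sin q, -cos q).
- white_panel (a point): Centre of the rack's white code panel, 40 mm from the axis, 64 mm above the bench. Its axes are those of the turntable (equal to the station's at angle 0): the panel looks along +y.
- orange_panel (a point): Centre of the rack's orange code panel, 50 mm from the axis, 64 mm above the bench. Axes of the turntable: the panel looks along +x.
- pod: Cream key pod fixed to the bench, 100 x 220 x 50 mm (x, y, z), origin at the centre of its underside. Four keys stand in a row along its y, 52 mm apart, at pod x = -15 mm and y = -78, -26, +26, +78 mm; which colour is in which place varies. A dark display strip lies along its +x edge.
- blue_key_top (a point): Centre of the top of the blue key (wakes the reader): a round cap of diameter 32 mm, its top 74 mm above the bench and 12 mm proud of a grey collar of diameter 48 mm on the pod. Pressed straight down.
- blue_key (a joint): How far the blue key is pressed, in m: 0 up, 0.008 fully down. Its spring pushes back with 1.5 N at first and 5 N fully down, then it meets a hard stop; it springs up when let go.
- green_key_top (a point): Centre of the top of the green key (scans): a round cap of diameter 32 mm, its top 74 mm above the bench and 12 mm proud of a grey collar of diameter 48 mm on the pod. Pressed straight down.
- green_key (a joint): How far the green key is pressed, in m: 0 up, 0.008 fully down. Its spring pushes back with 1.5 N at first and 5 N fully down, then it meets a hard stop; it springs up when let go.
- yellow_key_top (a point): Centre of the top of the yellow key (saves): a round cap of diameter 32 mm, its top 74 mm above the bench and 12 mm proud of a grey collar of diameter 48 mm on the pod. Pressed straight down.
- yellow_key (a joint): How far the yellow key is pressed, in m: 0 up, 0.008 fully down. Its spring pushes back with 1.5 N at first and 5 N fully down, then it meets a hard stop; it springs up when let go.
- red_key_top (a point): Centre of the top of the red key (aborts: never to be pressed): a round cap of diameter 32 mm, its top 74 mm above the bench and 12 mm proud of a grey collar of diameter 48 mm on the pod. Pressed straight down.
- red_key (a joint): How far the red key is pressed, in m: 0 up, 0.008 fully down. Its spring pushes back with 1.5 N at first and 5 N fully down, then it meets a hard stop; it springs up when let go.
- bottle: Bystander: amber reagent bottle with blue cap, 66 mm in diameter, 170 mm tall, upright just beyond the pod (on its +x side, its wall 65 mm or more from the line through the key centres). Origin at the centre of its underside.
- jar: Bystander: clear glass jar with brass lid, 72 mm in diameter, 110 mm tall, upright on the station's +x side, its wall at least 130 mm from the turntable's axis. Origin at the centre of its underside.
- tip_box: Bystander: blue pipette-tip box with pale lid, 80 x 120 x 58 mm, on the robot's side of the pod, 25 to 45 mm from it. Origin at the centre of its underside.

How it is judged:
On the way, in this order (a step that is already met when the one before it is completed fails the run):
1. the blue key is pressed at least 5 mm down (value of joint blue_key above 0.005 m), for 0.05 s.
2. the green key is pressed at least 5 mm down while the white panel faces the window within 8 degrees and the turntable is still, the blue key being up (value of joint green_key above 0.005 m and value of joint blue_key below 0.002 m and value of joint turntable between -0.14 and 0.14 rad and velocity of joint turntable between -0.1 and 0.1 rad/s), for 0.05 s.
3. the green key is pressed at least 5 mm down while the orange panel faces the window within 8 degrees and the turntable is still (value of joint green_key above 0.005 m and value of joint turntable between 1.4308 and 1.7108 rad and velocity of joint turntable between -0.1 and 0.1 rad/s), for 0.05 s.
4. the yellow key is pressed at least 5 mm down, the green key being up, the orange panel still facing the window (value of joint yellow_key above 0.005 m and value of joint green_key below 0.002 m and value of joint turntable between 1.4308 and 1.7108 rad), for 0.05 s.
At the end, for the whole second after the job is handed in: All four keys are up (less than 2 mm down), the orange panel faces the window within 8 degrees (0.14 rad) with the turntable still, and bottle, jar and tip box stand upright within 20 mm of where they began (value of joint each of blue_key, green_key, yellow_key, red_key below 0.002 m and value of joint turntable between 1.4308 and 1.7108 rad and velocity of joint turntable between -0.1 and 0.1 rad/s and distance of each of bottle, jar, tip_box from where it was at the start of the episode below 0.02 m and angle between each of bottle, jar, tip_box's own z axis and vertical below 0.1 rad); the robot touches nothing.
It fails at once if the red key is pressed 3 mm or more (value of joint red_key above 0.003 m).
It fails at once if two keys are pressed (over 3 mm) together (value of joint each of blue_key, green_key above 0.003 m or value of joint each of blue_key, yellow_key above 0.003 m or value of joint each of blue_key, red_key above 0.003 m or value of joint each of green_key, yellow_key above 0.003 m or value of joint each of green_key, red_key above 0.003 m or value of joint each of yellow_key, red_key above 0.003 m).
It fails at once if the bottle, jar or tip box is shifted over 20 mm or tipped (distance of any of bottle, jar, tip_box from where it was at the start of the episode above 0.02 m or angle between any of bottle, jar, tip_box's own z axis and vertical above 0.3 rad).
It also fails if it takes over 72 s, if anything falls off the work surface, if the arm or the gripper's body presses on something with over 40 N, if the wrist force passes 120 N, or if a joint passes its speed limit or range.

## Working session

There is one attempt and no reset: what is moved stays moved. The work goes in short steps, each a Python script; the robot and the scene stay as the last script left them, time stands still between calls to the robot, and variables do not carry over. Pictures are saved under pics/ and viewed, about 8 in all and at most 12, crops included, and the job is handed in when it is done.

```bash
mkdir -p pics; cat > h.py <<'E'
import numpy as np, cv2
from bench import env, kinematics, monitor, eyes, job
def grab(name, fn=None):
    g=eyes.grab_frame(name)
    if fn: cv2.imwrite('pics/'+fn, cv2.cvtColor(g['frame'],cv2.COLOR_RGB2BGR))
    return g
def ray(g,uv):
    K=np.array(g['mtx']);k=g['k1'];V=np.array(g['view'])
    d=np.array([(uv[0]-K[0,2])/K[0,0],(uv[1]-K[1,2])/K[1,1]]);s=d.copy()
    for _ in range(30): s=d/(1+k*(s@s))
    R=V[:3,:3]; return -R.T@V[:3,3], R.T@np.array([s[0],s[1],1])
def onz(g,uv,z):
    o,d=ray(g,uv); return o+d*(z-o[2])/d[2]
def proj(g,p):
    K=np.array(g['mtx']);V=np.array(g['view']);c=V[:3,:3]@np.array(p)+V[:3,3]
    s=c[:2]/c[2];s=s*(1+g['k1']*(s@s)); return K[:2,:2]@s+K[:2,2]
E
python3 - <<'E'
from h import *
print(monitor.sense())
a=[]
for n in('scene','side','wrist'):
    g=grab(n,n+'0.png'); o,d=ray(g,(320,200)); print(n,o,d,g['k1'])
E
```

```text
{'clock': 0.0, 'joints': array([ 1.11260517e+00,  3.13418473e-01,  1.49845511e+00, -6.87902628e-06,
        1.33100338e+00, -2.23386073e-01]), 'qvel': array([ 0.00094181,  0.00175761, -0.00077274,  0.00093347,  0.00020155,
       -0.00013308]), 'joint_efforts': array([ 1.05928015e-03, -4.12264431e+01, -2.59746766e+01, -4.32758247e-05,
        4.14809081e-03, -9.70324834e-06]), 'position': array([0.12202885, 0.51034774, 0.23074442]), 'ee_rot': array([-0.4381894 ,  0.55553307,  0.43779454,  0.55471525]), 'contact_force': array([ 0.65993683, -0.58206079, -0.59442877]), 'ft_torque': array([-0.02981636, -0.00116714,  0.02812932]), 'finger_gap': 0.9979136241807081}
scene [1.13620454 0.31911141 0.87353406] [-0.56741693 -0.31462    -0.76102251] -0.02146017395911069
side [ 0.20452088 -0.45488425  0.7118389 ] [ 0.42371654  0.51316049 -0.74646548] -0.04966921597706925
wrist [0.04615159 0.52867472 0.37340113] [ 0.31144897 -0.05569733 -0.94887352] -0.015416743349366853
```

View pics/scene0.png

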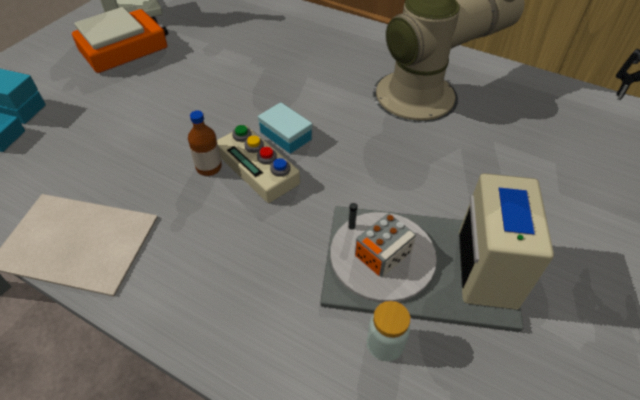

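View pics/side0.png

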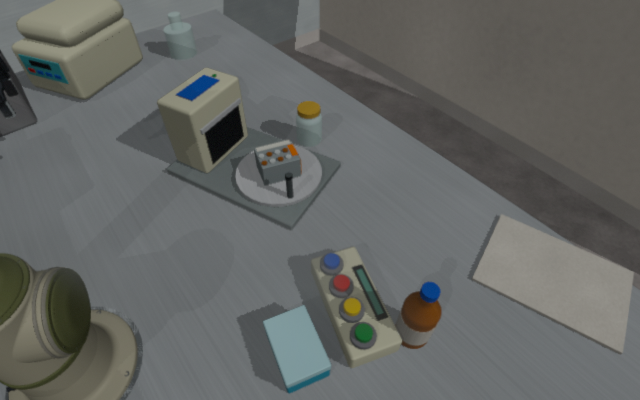

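Scene view: keys are at green (242,131), yellow (254,142), red (267,153) and blue (281,166), the post top at (353,206), and the disc around (383,255). The side view agrees: blue (331,262), red (342,285), yellow (352,308), green (364,334), post top (289,177).

```bash
cat > m.py <<'E'
from h import *
# approximate clicks per view
K={'scene':dict(green=(242,131),yellow=(254,142),red=(267,153),blue=(281,166)),
   'side':dict(green=(364,334),yellow=(352,308),red=(342,285),blue=(331,262))}
H=dict(green=(45,85),yellow=(18,35),red=(172,8),blue=(100,130))
def blob(g,uv,h,r=14,smin=110):
    hsv=cv2.cvtColor(g['frame'],cv2.COLOR_RGB2HSV).astype(int)
    m=(hsv[...,1]>smin)&(hsv[...,2]>50)
    hh=hsv[...,0]; m&=((hh>=h[0])&(hh<=h[1])) if h[0]<h[1] else ((hh>=h[0])|(hh<=h[1]))
    v,u=np.nonzero(m); k=np.hypot(u-uv[0],v-uv[1])<r
    return np.array([u[k].mean(),v[k].mean()]),k.sum()
if __name__=='__main__':
  for n in('scene','side'):
    g=grab(n)
    for c in K[n]:
        uv,a=blob(g,K[n][c],H[c]); print(n,c,uv.round(1),a,onz(g,uv,.071).round(4))
    f=g['frame'].astype(int); grey=f.mean(2); 
    c0=(383,255) if n=='scene' else (279,174)
    m=((grey>(135))&((f.max(2)-f.min(2))<30)).astype(np.uint8)
    cv2.imwrite(f'pics/m_{n}.png',m*255)
    x,y=(300,180) if n=='scene' else (150,60)
    cr=cv2.cvtColor(g['frame'],cv2.COLOR_RGB2BGR)[y:y+160,x:x+260]
    cv2.imwrite(f'pics/c_{n}.png',cv2.resize(cr,None,fx=3,fy=3,interpolation=cv2.INTER_CUBIC))
  a=cv2.imread('pics/m_scene.png');b=cv2.imread('pics/m_side.png')
E
python3 m.py
```

```text
scene green [240.5 129.5] 93 [ 0.4367 -0.2966  0.071 ]
scene yellow [253.1 140.8] 153 [ 0.4548 -0.2461  0.071 ]
scene red [265.8 152.1] 155 [ 0.4722 -0.1974  0.071 ]
scene blue [279.5 164.1] 141 [ 0.4896 -0.1479  0.071 ]
side green [363.4 332.6] 264 [ 0.4334 -0.2976  0.071 ]
side yellow [351.8 306.5] 256 [ 0.4507 -0.249   0.071 ]
side red [341.4 282.3] 203 [ 0.4685 -0.2002  0.071 ]
side blue [331.7 260.1] 164 [ 0.4862 -0.1512  0.071 ]
```

View pics/c_scene.png

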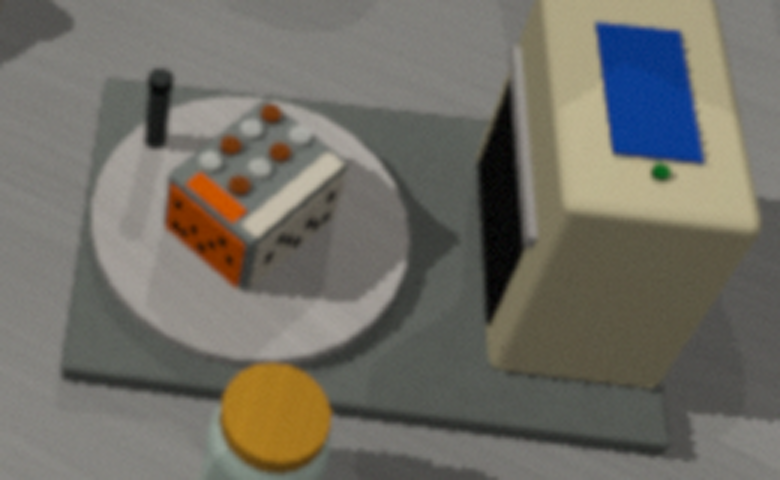

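View pics/c_side.png

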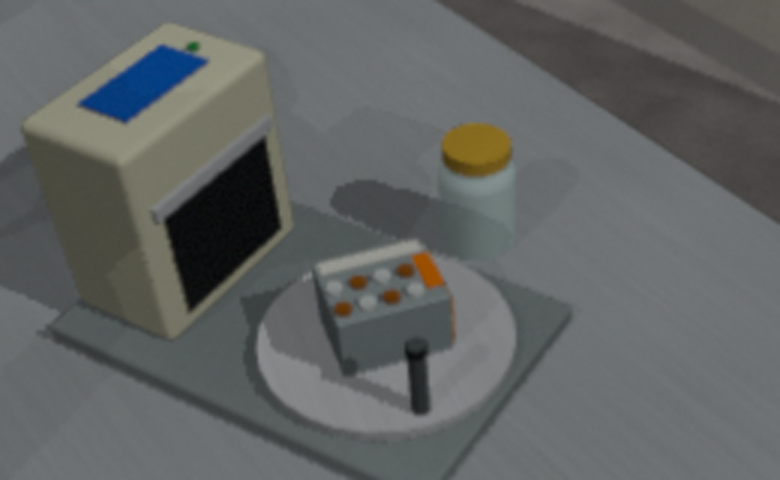

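Crops: scene plate corners are at (335,207), (322,304), (521,327) and the post top at (353,206). In the side view the corners are (167,169) and (341,164), with the post top at (288.7,175.3). The white panel is facing about 45–60° off the window.

```bash
cat > st.py <<'E'
from h import *
from scipy.optimize import least_squares
g={n:grab(n) for n in('scene','side')}
C=lambda n,x,y: ((x-1)/3+(300 if n=='scene' else 150),(y-1)/3+(180 if n=='scene' else 60))
cor=[('scene',105,80,-.125,-.115),('scene',65,372,.125,-.115),('scene',665,438,.125,.275),('side',50,327,-.125,.275),('side',572,312,.125,-.115)]
rim=[('scene',92,207),('scene',409,235),('scene',225,97),('scene',265,358),('side',257,340),('side',517,335),('side',400,432)]
post=[('scene',160,78),('side',416,346)]
P=[(onz(g[n],C(n,x,y),.02)[:2],np.array([a,b])) for n,x,y,a,b in cor]
R=[onz(g[n],C(n,x,y),.034)[:2] for n,x,y in rim]
T=[onz(g[n],C(n,x,y),.107)[:2] for n,x,y in post]
def rot(t): return np.array([[np.cos(t),-np.sin(t)],[np.sin(t),np.cos(t)]])
def f(p):
    o=p[:2];M=rot(p[2]); r=[]
    for w,s in P: r+=list(o+M@s-w)
    for w in R: r.append(np.linalg.norm(w-o)-.11)
    for w in T: r+=list(o+M@(.092*np.array([np.sin(p[3]),-np.cos(p[3])]))-w)
    return r
best=min((least_squares(f,[.6,.15,y,-.8]) for y in np.arange(-3,3,1)),key=lambda s:s.cost)
print(best.x,np.degrees(best.x[2:]));print((np.array(best.fun)*1000).round(1));print('post',T)
o=best.x[:2];M=rot(best.x[2])
for q in (best.x[3],0,1.571):print(q,o+M@(.092*np.array([np.sin(q),-np.cos(q)])))
print('window',o+M@[0,.16])
E
python3 st.py
```

```text
[ 0.56942128  0.15356786  0.38239455 -0.68410713] [ 21.90959396 -39.19645103]
[-3.3 -4.4 -1.6 -6.2  1.1  3.3 -3.   3.3  8.6  7.2 -2.6  1.5 -3.  -0.1
 -1.6  0.5  1.4 -2.1 -2.7  2.   2.3]
post [array([0.5441664 , 0.06840429]), array([0.540112  , 0.06340448])]
-0.6841071254852071 [0.54208294 0.06572359]
0 [0.60375045 0.06821267]
1.571 [0.65476947 0.18791441]
window [0.50971837 0.30201167]
```

```bash
cat >> h.py <<'E'
from scipy.spatial.transform import Rotation as Ro
KEY=dict(green=(.4350,-.2971),yellow=(.4528,-.2476),red=(.4704,-.1988),blue=(.4879,-.1496))
def down(a): # tool x down, jaw axis (tool z) at azimuth a
    x=np.array([0,0,-1.]);z=np.array([np.cos(a),np.sin(a),0]);y=np.cross(z,x)
    return Ro.from_matrix(np.c_[x,y,z]).as_quat()
def press(c,a):
    x,y=KEY[c]
    env.reach([x,y,.13],down(a)); env.movel([x,y,.085],.1)
    hit=env.movel([x,y,.064],.03,guard=14); env.hold(.2)
    s=monitor.sense(); print(c,hit,s['position'].round(4),s['contact_force'].round(1),s['clock'])
    env.movel([x,y,.13],.15)
E
python3 - <<'E'
from h import *
s=monitor.sense();R=Ro.from_quat(s['ee_rot']).as_matrix()
g=eyes.grab_frame('wrist');o,_=ray(g,(320,200))
print('cam in tool',R.T@(o-s['position']),'jaw az',np.arctan2(R[1,2],R[0,2]))
g=eyes.grab_frame('scene');print('bottle cap',onz(g,(197,115),.17),'jar lid',onz(g,(391,318),.11), 'bottle base',onz(g,(208,172),0))
g=eyes.grab_frame('side');print('bottle cap',onz(g,(430,291),.17),'jar lid',onz(g,(309,109),.11))
for a in (np.radians(70),np.radians(-20),np.radians(160),np.radians(-110)):
    q=kinematics.ik([*KEY['blue'],.3],down(a)); print(a,None if q is None else np.round(q,2))
E
```

```text
cam in tool [-1.42576743e-01  7.81107495e-02 -3.64817064e-05] jaw az 1.3359980813708194
bottle cap [ 0.53158293 -0.33375892  0.17      ] jar lid [0.73712803 0.23970094 0.11      ] bottle base [ 5.44322771e-01 -3.28281257e-01 -1.11022302e-16]
bottle cap [ 0.52546974 -0.33900314  0.17      ] jar lid [0.7283851  0.22852209 0.11      ]
1.2217304763960306 [-0.53  0.24  1.42 -0.    1.49 -1.75]
-0.3490658503988659 [-0.53  0.24  1.42 -0.    1.49 -0.18]
2.792526803190927 None
-1.9198621771937625 [-0.53  0.24  1.42 -0.    1.49  1.39]
```

```bash
python3 - <<'E'
from h import *
a=-.35
p=monitor.sense()['position']
env.close_gripper(20)
env.movel([p[0],p[1],.33],.2)
env.reach([*KEY['blue'],.3],down(a))
g=grab('wrist','w1.png')
for c in KEY: print(c,proj(g,[*KEY[c],.074]).round(1))
print(monitor.sense()['clock'],monitor.sense()['position'])
E
```

```text
green [314.1 278.9]
yellow [314.  243.9]
red [313.9 206.6]
blue [313.6 165.8]
4.625 [ 0.48806286 -0.14901928  0.3000565 ]
```

View pics/w1.png

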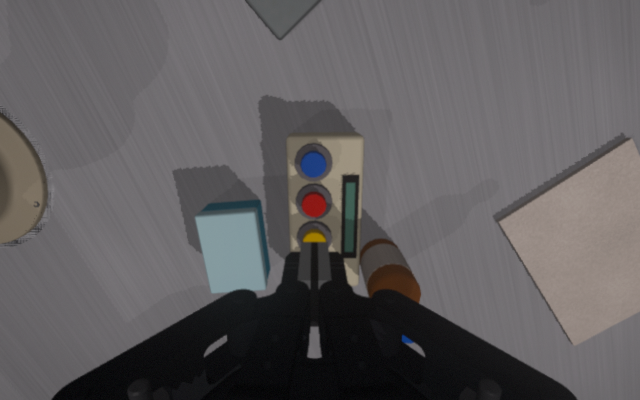

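Wrist view: blue is at (314,164) and red at (314,205), within 2 px of the predictions. The bottle is clear on the right and the tip box on the left. I'll press blue, then look at the turntable from above.

```bash
python3 - <<'E'
from h import *
g=eyes.grab_frame('wrist');print('corner',onz(g,(280,38),.02))
press('blue',-.35)
o=np.array([.5694,.1536]);yaw=.3824;q=-.684
a=yaw+q
env.movel([*KEY['blue'],.25],.3)
env.reach([.5421,.0657,.3],down(a))
env.release()
g=grab('wrist','w2.png');import pickle;pickle.dump({k:np.array(g[k]) if k!='k1' else g[k] for k in('mtx','k1','view')},open('w2.pkl','wb'))
M=np.array([[np.cos(yaw),-np.sin(yaw)],[np.sin(yaw),np.cos(yaw)]])
print('post',proj(g,[.5421,.0657,.107]),'axis',proj(g,[*o,.094]),'win',proj(g,[*(o+M@[0,.16]),.09]))
print(monitor.sense()['clock'])
E
```

```text
corner [0.49982249 0.00388255 0.02      ]
blue True [ 0.4881 -0.1497  0.066 ] [-2.7 -0.1  8.5] 6.8333
post [313.49236501 171.53294802] axis [313.44053655  83.49777335] win [207.38859525 -53.5312564 ]
9.7083
```

View pics/w2.png

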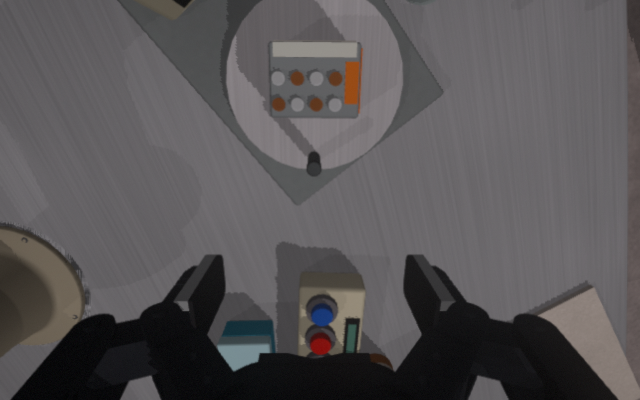

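Wrist view: the post top is at (314,170), as predicted, and the rack is square to the image. Plate corners are (298,204) and (442,92), and I'll use these to check the yaw.

```bash
python3 - <<'E'
from h import *
import pickle
g=pickle.load(open('w2.pkl','rb'))
A=onz(g,(298,204),.02);B=onz(g,(442,92),.02);C=onz(g,(120,0),.02)
print(A,B,'len',np.linalg.norm(B-A),'yaw',np.arctan2(*(B-A)[1::-1]),'yaw from y edge',np.arctan2(*(C-A)[1::-1])-np.pi/2)
y=.3824
for y in (.3824,np.arctan2(*(B-A)[1::-1])):
    M=np.array([[np.cos(y),-np.sin(y)],[np.sin(y),np.cos(y)]]);print(A[:2]+M@[.125,.115],B[:2]+M@[-.125,.115])
print('rack c',onz(g,(314.5,79.5),.094), 'strip',onz(g,(272,42),.094),onz(g,(357,42),.094))
E
```

```text
[0.50040243 0.00724554 0.02      ] [0.72560648 0.0974866  0.02      ] len 0.24261145209839038 yaw 0.38111654621017405 yaw from y edge 0.37922159194242333
[0.57346185 0.16058282] [0.56672297 0.15753683]
[0.57365859 0.16048892] [0.56680018 0.1577407 ]
rack c [0.57164242 0.15705483 0.094     ] strip [0.54101802 0.20421425 0.094     ] [0.62357436 0.17853612 0.094     ]
```

```bash
cat >> h.py <<'E'
O=np.array([.5702,.1555]);YAW=.381
def pp(q): a=YAW+q; return O+.092*np.array([np.sin(a),-np.cos(a)])
def turn(q0,q1):
    env.reach([*pp(q0),.16],down(YAW+q0))
    env.movel([*pp(q0),.072],.1)
    env.close_gripper(20)
    s=monitor.sense();print('grip',s['finger_gap'],s['contact_force'].round(1),s['clock'])
    n=int(np.ceil(abs(q1-q0)/.15)); fm=0
    for q in np.linspace(q0,q1,n+1)[1:]:
        env.movel([*pp(q),.072],.1,frame=down(YAW+q)); s=monitor.sense(); fm=max(fm,np.linalg.norm(s['contact_force']))
    print('maxF',fm,s['position'].round(4),s['clock'])
    env.hold(.2); env.release(); env.movel([*pp(q1),.3],.2)
E
python3 - <<'E'
from h import *
turn(-.683,0)
g=grab('wrist','w3.png');import pickle;pickle.dump({k:np.array(g[k]) if k!='k1' else g[k] for k in('mtx','k1','view')},open('w3.pkl','wb'))
print(proj(g,[*pp(0),.107]),monitor.sense()['clock'])
E
```

```text
grip 0.17905406111640887 [-1.1  0.   1. ] 11.9917
maxF 5.346843196676769 [0.6045 0.0699 0.0721] 13.4083
[314.13499262 171.68025639] 15.6333
```

View pics/w3.png

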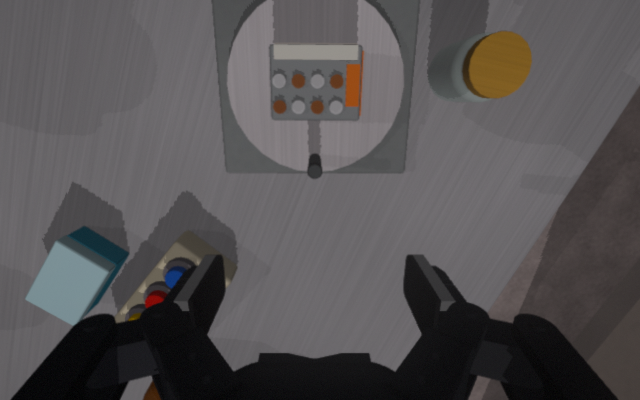

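Wrist view: the rack is square with the plate edges, and the post is at (315,172) against a predicted (314,172), so the white panel faces the window. Next I'll press green, turn on to orange and check.

```bash
python3 - <<'E'
from h import *
env.close_gripper(20)
env.reach([*KEY['green'],.28],down(-.35))
press('green',-.35)
env.movel([*KEY['green'],.28],.3)
env.reach([*pp(0),.28],down(YAW)); env.release()
turn(0,1.571)
g=grab('wrist','w4.png')
print(proj(g,[*pp(1.571),.107]),monitor.sense()['clock'])
E
```

```text
green True [ 0.4352 -0.2973  0.066 ] [-1.6  2.5  8.1] 19.9917
grip 0.17979638281208118 [-0.  -0.2  1.7] 25.725
maxF 12.26203479548609 [0.6562 0.1905 0.0722] 28.9333
[314.14918283 171.874921  ] 31.1583
```

View pics/w4.png

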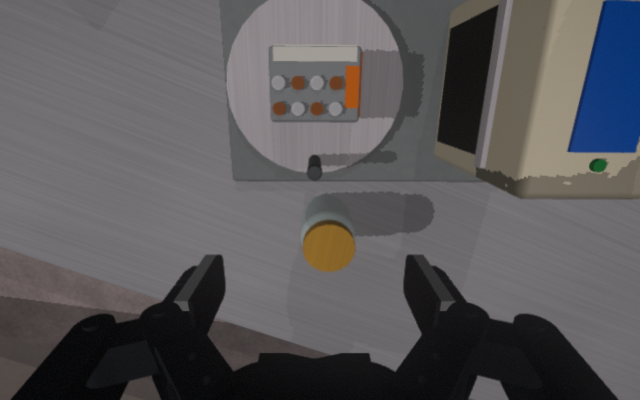

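Wrist view: the orange strip (352,87) faces the window on the right, the rack is square to the plate, the post is at (314,173) as predicted, and the jar is undisturbed. Next come green, then yellow.

```bash
python3 - <<'E'
from h import *
env.close_gripper(20)
env.reach([*KEY['green'],.28],down(-.35))
press('green',-.35)
env.hold(.3)
press('yellow',-.35)
env.movel([*KEY['yellow'],.3],.3)
env.reach([.35,-.05,.35],down(-.1)); env.hold(.3)
from m import *
a=cv2.hconcat([cv2.cvtColor(grab(n)['frame'][:,80:480],cv2.COLOR_RGB2BGR) for n in('scene','side')])
cv2.imwrite('pics/end.png',a); print(monitor.sense()['clock'])
E
```

```text
green True [ 0.4352 -0.2973  0.066 ] [-2.3  1.1  9.2] 35.95
yellow True [ 0.453  -0.2477  0.066 ] [-1.9  1.5  8.7] 38.6
41.2083
```

View pics/end.png

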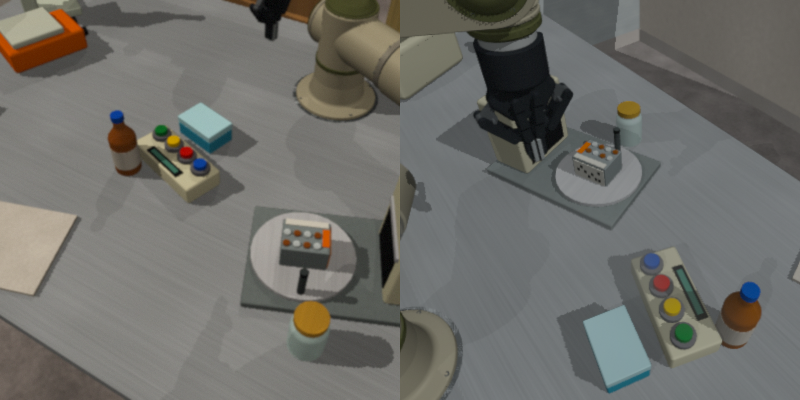

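The end view shows the orange strip (327,238 in the left half) facing the window and all the keys up. The bottle, jar and tip box are where they started, and the arm is clear.

```bash
python3 -c "
from h import *
job.hand_in()"
```

```text
the job is handed in; nothing more can be done
```

I finished the job and handed it in at about 41 s of the 72 s allowed. I pressed blue, gripped the post and turned the white panel to the window, then pressed green. I then turned on to the orange panel, pressed green again and pressed yellow. The hand-in reports no verdict.

- **Keys:** all four presses stopped at z = 66 mm, which is the full 8 mm down, at 8–9 N. The red key was never touched, and all keys looked up in the final pictures.
- **Turntable:** after each turn the post was within about 1 px of its predicted position and the rack was square to the plate, well inside the 8 degree tolerance.
- **Bystanders:** the bottle, jar and tip box looked unmoved and upright in the final views, and the arm was clear of everything. I judged this by eye and did not measure it.
- **Disagreements:** the first estimate of the turntable axis had residuals of up to about 9 mm, so I corrected it by a few mm from the close wrist view. The second turn peaked at about 12 N on the wrist, well below the limits.

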